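# Load the photometer and slide its lid shut over the catch ridge

### The job

Take the stoppered cuvette from the aluminium rack, stand it fully down in the square well inside the photometer's open sample chamber, then slide the chamber lid shut along its channel, over the small end ridge, until it is fully home against the end wall, and let go. Go by feel and do not ram anything: the ridge needs a firm pull while the instrument gives on its soft feet, but pull no harder than the lid needs, without wrenching it in its channel or shoving the instrument along. Leave everything else where it is.

Things in the scene. Friction and masses are not known exactly. Their poses are not given: they have to be found in the camera images.
- cuvette_mid (a point): Centre (half-way up, 28.5 mm above its underside) of the stoppered cuvette: clear square body 12.5 x 12.5 x 45 mm, white stopper of the same width on top (9 mm, plus a 3 mm round nub), 57 mm tall in all. z up along it, x and y square to its sides. It starts in one of the rack's three wells, its x along the row; it alone has a stopper. Any of its four sides may face any way in the photometer
- cuvette: The same stoppered cuvette, origin at its underside; about 20 g. Grip it high, about 45 mm above its underside, across the rack's row, so that the fingertips stay above the rack and the well's holder. Never press it over 25 N against the photometer
- rack: Fixed aluminium block 132 x 40 x 30 mm with three square wells in a row along its x, at -45, 0 and +45 mm, each 14 mm wide and 18 mm deep. Origin: centre of its underside, on the bench
- photometer: White bench photometer, 306 mm long (x), 210 wide, 106 tall. Origin on the bench under its middle; +x to its back, -x to its sloping keypad front. Open sample chamber: x -60 to +40, y -50 to +50 mm, floor at height 30 mm. It stands on soft rubber feet: it yields fore and aft (its x) by about 0.67 mm per newton and springs back, so it shifts as the lid is pulled (over 14 mm is a shove too hard)
- well (a point): Centre of the mouth of the square well in the holder (36 x 36 mm) in the sample chamber, at height 52 mm. The well is 14 mm wide, 18 mm deep, with a 2 mm chamfer, sides along the photometer's x and y; the centre of a seated cuvette is 10.5 mm above this point. Free chamber round the well's centre: 40 mm towards -x, 36 mm or more towards +x (to the open lid), 50 mm to each side
- lid: Grey lid, a plate 126 mm long (x), 116 wide, 5 thick, about 0.12 kg, origin under its middle. It lies at height 95 mm in a channel along the photometer's x, play 1.5 mm in height and 1 mm each side, under lips (inner edges at y -51 and +51 mm, tops at height 106 mm). It shuts towards the photometer's -x. All contact of lid and photometer together must stay below 40 N: pull slowly and evenly
- lid_rib (a point): Centre of the lid's black finger rib: 10 mm thick (x), 60 long (y), 14 tall, from the plate's top at height 100 mm to 114 mm; axes as the photometer's. The plate reaches 22 mm from it towards -x and 104 mm towards +x. It starts 91 to 101 mm from home, towards +x. Draw it with closed fingertips set down behind it (its +x side), tips 3 or 4 mm above the plate, or pinch it across
- rib_home (a point): On the photometer: where the rib's centre is when the lid is home, its nose against the end wall (10 mm thick, top at height 99.5 mm). From about 8 mm before home the lid needs a firm pull, about 10 to 18 N, which falls away as its nose snaps over the ridge, then rises again, firm, at the end wall. While the pull lasts the photometer has given way about 7 to 12 mm
- ridge_top (a point): Top of the small sprung ridge across the sill at the chamber's front, 52 mm long, standing 2.5 mm up into the path of the lid's nose; the lid has a groove behind the nose that takes it when home
- open_cuvette1: Bystander: open cuvette without stopper, 12.5 x 12.5 x 45 mm, in the rack; origin under it
- open_cuvette2: Bystander: the other open cuvette, same
- tube_rack1: Bystander: white rack of small capped tubes, 90 x 200 x 45 mm
- pipette: Bystander: pipette lying on the bench, about 280 mm long
- petri_dish: Bystander: closed flat dish, 90 mm across, 13 mm tall
- reagent_bottle: Bystander: amber bottle, 66 mm across, 130 mm tall
- wash_bottle: Bystander: white bottle, 56 mm across, 110 mm tall
Not all that is in view belongs to the job. What is shaped like the lid but brown or purple is not meant.

How it is judged:
By the outcome, as a careful person would: the job done as asked, in the order asked, and still so for the second after the job is handed in, with the robot touching nothing.
It also fails if it takes over 64 s, if anything falls off the work surface, if the arm or the gripper's body presses on something with over 40 N, if the wrist force passes 120 N, or if a joint passes its speed limit or range.

### The arm

A 7-joint arm with a two-finger parallel gripper is mounted at the origin on the work surface. World frame = base frame: x ahead of the robot, y to its left, z up, the work surface at z = 0. Lengths are in m, angles in rad, forces in N, time in s.
With the tool pointing down it reaches from about 0.425 to 0.8 m from the base axis. Payload 8.3 kg.
Tool frame: the origin (TCP) lies on the front face of the gripper's body, between the roots of the fingers; the fingertips stand 73 mm ahead of it and the grasp point (between the pads) lies 54 mm ahead of it; z points along the fingers, y is the line along which they close (so a half turn about z gives the same grasp; the last joint's range is limited). The gripper opens to 85 mm and grips with 20 to 120 N. Pads are 22 mm wide; open, the fingers measure 114 mm over their backs; the gripper's body (76 mm by 85 mm) begins 54 mm behind the grasp point. The pads swing forward as they close: fully open they stand 13 mm farther back than shut.
Start: joints at [-1.375, 0.383, 0.016, 1.37, -0.006, 1.388, -0.046], TCP at [0.16, 0.604, 0.304] pointing down, gripper open.
Joint ranges: [-2.95, 2.95], [-0.25, 2.06], [-1.52, 1.56], [0.18, 2.33], [-1.44, 4.58], [0.02, 2.06], [-3.01, 3.01]. Speed limits (rad/s): [2.39, 2.39, 3.01, 3.01, 3.14, 3.14, 3.14].

### API

Orientations are given as a unit quaternion [w, x, y, z].
In Python, from station import robot, read_camera gives the robot as it stands.
- The arm moves only by the shell command python3 -m creep 'ROWS' [FORCE]. ROWS is JSON, a list of rows, each a list of 7 numbers: the shift along the tool's x, y, z in cm, then the turn, a rotation vector about the tool's x, y, z in degrees, then the finger opening in cm, from 0 to 8.54. In form: [[dx, dy, dz, wx, wy, wz, hand], ...]. A call has 1 to 10 rows; each row is the pose to reach, as a shift and turn from the pose commanded when the call began, along the tool's axes at that moment; what a row does not reach only later rows make up. A row lasts 1/8 s, in which the tool goes at most 62.5 mm and 10.7 degrees, less where a joint would pass 70% of its speed; a pose out of reach is approached as far as the arm can. A call with a gripper value outside its range is refused whole. The fingers move at their own pace and stop on an object; FORCE is the grip in N (left out, the last holds). Time passes only in rows, so rows that repeat a pose let the fingers close. It gives the time, the measured TCP pose, the force, the opening and the grip force at its end, in the units of the state.
- robot.observe(): the state, without advancing time (a new reading comes with each control period).
- read_camera(name): name is "scene" or "top" or "wrist"; returns a dict with "color" (400x640x3 uint8, red, green, blue), "camera_matrix" (3x3 intrinsics, pixels), "cam_to_world" (4x4, takes a point from camera to world coordinates); the wrist camera has in their place "tool_from_camera" (4x4, takes a point from camera to tool coordinates, whose origin is the TCP and whose axes are the flange's). Camera axes: x right, y down, z forward; pixel columns grow to the right and rows downward; lengths in m; the calibration is good to about 2 mm. A picture is of the moment at which its call begins: read the wrist's pose just before it. There is no depth.
- robot.hand_in(): hands the job in; it is judged then, once.
The state is a dict: "t": time; "q": joint angles; "joint_vel": joint speeds; "joint_torque": joint torques, N m; "ee_pos": TCP position; "tcp_rot": TCP orientation; "ft_force": force on the tool from outside, world axes, zero at the start; "torque": the same for the moment, N m; "grip_width": opening from 0.0 (shut) to 1.0 (fully open); "grip_force": force on a finger pad.
Only numpy, scipy, OpenCV 4.12 (cv2) and the standard library are available. Lean on these libraries where they do the work, as an engineer would, in place of code of your own. Each camera call takes 0.05 s, during which the arm holds its last target. There are 200 camera calls.

## Working session

There is one attempt and no reset: what is moved stays moved. The work goes in short steps, Python scripts to look and compute and a shell command to move; the robot and the scene stay as the last step left them, time stands still between calls to the robot, and variables do not carry over. Pictures are saved under pics/ and viewed, at most 12 in all, crops included, and the job is handed in when it is done.

```bash
ls; mkdir -p pics; python3 - <<'E'
from station import robot, read_camera
import cv2, numpy as np
print(robot.observe())
for n in ("scene","top"):
    c=read_camera(n); cv2.imwrite(f"pics/{n}0.png",c["color"][:,:,::-1]); np.savez(f"pics/{n}0.npz",**c)
    print(n,c["camera_matrix"].tolist(),c["cam_to_world"].round(4).tolist())
c=read_camera("wrist");print(c["tool_from_camera"].round(4).tolist(),c["camera_matrix"].tolist())
E
```

```text
pics
{'t': 0.0, 'q': array([-1.37489172,  0.38423352,  0.01639025,  1.37117281, -0.00628081,
        1.38816227, -0.04650313]), 'joint_vel': array([-5.39571843e-04,  4.46857320e-04, -2.12233081e-03, -1.05753281e-03,
        1.10384471e-03,  1.79812416e-06, -7.79280641e-04]), 'joint_torque': array([ 5.27168067e-04, -6.27590275e+01,  8.44519828e-01, -3.71824872e+01,
        1.64850312e-02,  1.40124248e-02,  6.57901168e-06]), 'ee_pos': array([0.15983874, 0.60384651, 0.30287329]), 'tcp_rot': array([-9.49134220e-05,  1.29017160e-01,  9.91641894e-01, -9.58305118e-04]), 'ft_force': array([1.0801571 , 0.13501641, 0.13210165]), 'torque': array([-0.05087133,  0.00150784,  0.01356803]), 'grip_force': 0.0, 'grip_width': 1.000206201081727}
scene [[411.1410730342131, 0.0, 318.3083930659884], [0.0, 411.1410730342131, 198.23806527553617], [0.0, 0.0, 1.0]] [[-0.9009, 0.3143, -0.2994, 0.8369], [0.4339, 0.6696, -0.6028, 0.6001], [0.0111, -0.6729, -0.7396, 0.867], [0.0, 0.0, 0.0, 1.0]]
top [[448.3546607407769, 0.0, 318.98726561791636], [0.0, 448.3546607407769, 197.15693096901865], [0.0, 0.0, 1.0]] [[-0.0214, -0.9838, 0.1778, 0.281], [-0.9998, 0.0205, -0.007, -0.0127], [0.0033, -0.1779, -0.984, 1.4985], [0.0, 0.0, 0.0, 1.0]]
[[-0.0007, -0.9492, -0.3147, 0.0805], [1.0, -0.0004, -0.001, 0.001], [0.0009, -0.3147, 0.9492, -0.0692], [0.0, 0.0, 0.0, 1.0]] [[308.3463111707093, 0.0, 314.966933844265], [0.0, 308.3463111707093, 198.26838604618433], [0.0, 0.0, 1.0]]
```

View pics/scene0.png

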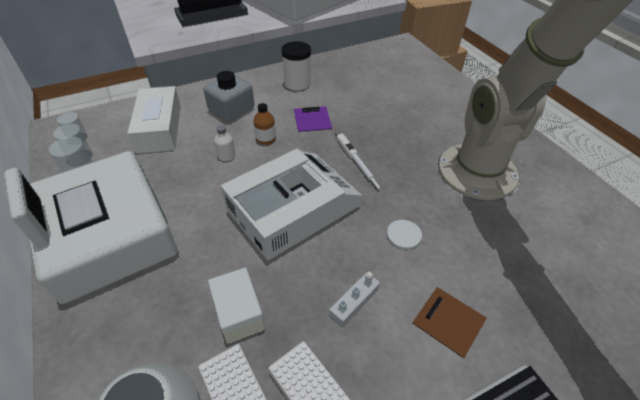

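View pics/top0.png

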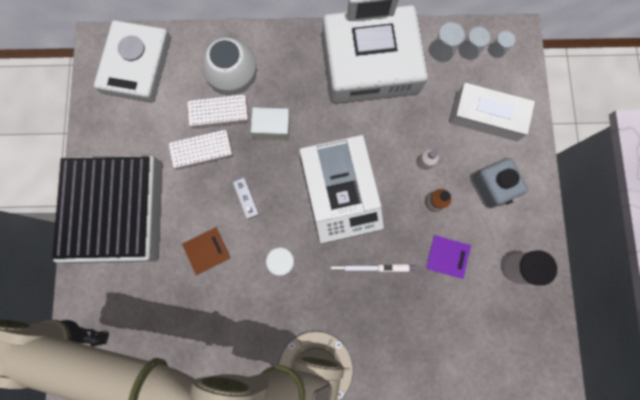

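The scene view shows the photometer at about (290,200), the rack at (355,297), and brown (450,320) and purple (313,118) decoys. In the top view the photometer is at (341,190) and the rack at (245,198). Next is one montage of enlarged crops.

```bash
python3 - <<'E'
import cv2, numpy as np
s=cv2.imread("pics/scene0.png");t=cv2.imread("pics/top0.png")
f=lambda im,x,y,w,h,k:cv2.resize(im[y:y+h,x:x+w],None,fx=k,fy=k,interpolation=cv2.INTER_CUBIC)
A=f(s,215,140,150,120,3)   # 450x360
B=f(s,320,265,70,60,5)     # 350x300
C=f(t,295,130,90,120,3)    # 270x360
D=f(t,225,170,40,52,5)     # 200x260
o=np.zeros((600,800,3),np.uint8)
o[:360,:450]=A;o[:300,450:800]=B;o[300:,450:450+0+270][:300]=C[30:330];o[362:600,0:200]=D[:238]
cv2.imwrite("pics/m1.png",o)
E
```

```text
(no output)
```

View pics/m1.png

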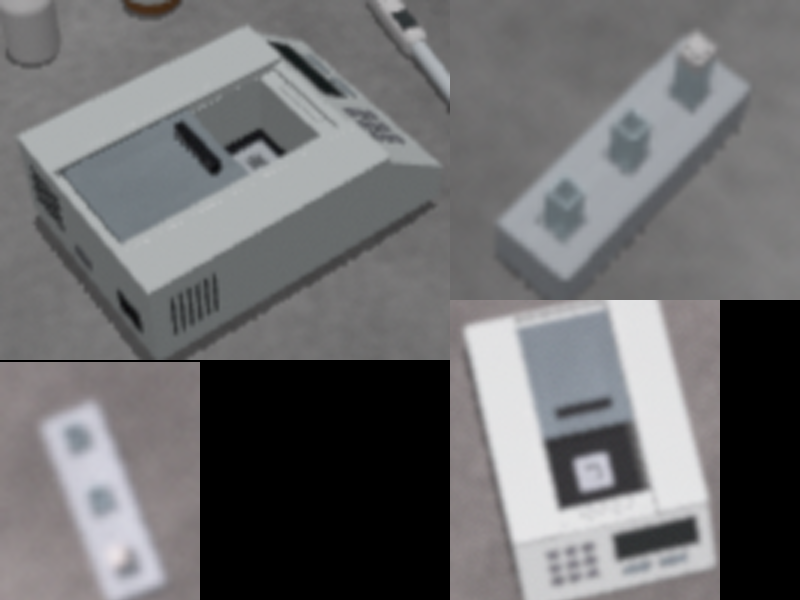

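Could be taken for the cuvette: the white-stoppered one at top (249,209) / scene (369,274), and open ones at top (245,197) and (240,185). I choose the white-topped one. Could be taken for the lid: the grey one in the instrument (339,160), brown (206,250), purple (449,257). I choose the grey one. Next I get coarse positions.

```bash
cat > h.py <<'E'
import numpy as np, cv2
from scipy.spatial.transform import Rotation as R
def ray(c,p):
    K=c["camera_matrix"];T=c["T"] if "T" in c else c["cam_to_world"]
    d=T[:3,:3]@np.linalg.inv(K)@np.array([p[0],p[1],1.]);return T[:3,3],d/np.linalg.norm(d)
def plane(c,p,z):
    o,d=ray(c,p);return o+d*(z-o[2])/d[2]
def tri(rs):  # least squares meeting point and gap
    A=[np.eye(3)-np.outer(d,d) for o,d in rs];b=[a@o for a,(o,d) in zip(A,rs)]
    x=np.linalg.solve(sum(A),sum(b));return x,[np.linalg.norm(a@(x-o)).round(4) for a,(o,d) in zip(A,rs)]
def quat(q): return R.from_quat(np.r_[q[1:],q[0]])
def pose(s):
    T=np.eye(4);T[:3,:3]=quat(s["tcp_rot"]).as_matrix();T[:3,3]=s["ee_pos"];return T
def wrist(name):
    from station import robot,read_camera
    s=robot.observe();c=read_camera("wrist");c=dict(c);c["T"]=pose(s)@c["tool_from_camera"]
    np.savez(f"pics/{name}.npz",**c);cv2.imwrite(f"pics/{name}.png",c["color"][:,:,::-1]);return c
def load(n): return dict(np.load(f"pics/{n}.npz"))
def totool(T,v): return T[:3,:3].T@v
E
python3 - <<'E'
from h import *
t=load("top0");s=load("scene0")
P=lambda a,b:print(*[np.round(x,4) for x in tri([ray(t,a),ray(s,b)])])
P((249,209),(369,274)); P((240.5,186),(343,305)) # stopper, far open
P((344,197),(299,192)); # well (approx)
P((295+ (583-450)/3,140+(407-300)/3),(215+197/3,140+148/3)) # rib
for p in [(249,209),(240,186)]: print(plane(t,p,.05))
for p in [(343,197)]: print(plane(t,p,.052))
E
```

```text
[0.5071 0.2036 0.0626] [0.0012 0.0012]
[0.5892 0.2358 0.0383] [0.0015 0.0015]
[ 0.5429 -0.1062  0.0514] [0.0019 0.0019]
[ 0.6016 -0.0893  0.1047] [0.0005 0.0005]
[0.50823481 0.20630092 0.05      ]
[0.58555326 0.23643334 0.05      ]
[ 0.54130469 -0.10178751  0.052     ]
```

```bash
cat >> h.py <<'E'
def go(xyz,yaw_y=None):
    "tool shift cm to put TCP at xyz, and wz deg to bring tool y to world yaw"
    from station import robot
    s=robot.observe();T=pose(s);v=totool(T,np.array(xyz)-T[:3,3])*100
    yy=np.degrees(np.arctan2(T[1,1],T[0,1]));w=None if yaw_y is None else -((yaw_y-yy+90)%180-90)
    print("shift",v.round(2),"wz",w,"tooly",yy.round(2),"tilt",totool(T,np.array([0,0,-1])).round(4),"t",s["t"],s["ft_force"].round(1))
E
python3 -c "
from h import *
go([.508,.205,.28],111.3)"
```

```text
shift [-43.86 -29.65   2.36] wz -36.125056296848186 tooly 75.17 tilt [0.     0.0016 1.    ] t 0.15 [ 0.4  0.1 -0.3]
```

```bash
python3 -m creep '[[-5,-3.4,0.3,0,0,-4,8.5],[-10,-6.8,0.6,0,0,-8,6],[-15,-10.2,0.9,0,0,-12,4],[-20,-13.6,1.2,0,0,-17,3.5],[-25,-17,1.5,0,0,-22,3.5],[-30,-20.4,1.8,0,0,-27,3.5],[-35,-23.8,2.1,0,0,-31,3.5],[-40,-27.2,2.3,0,0,-36,3.5],[-43.9,-29.6,2.4,0,0,-36.1,3.5],[-43.9,-29.6,2.4,0,0,-36.1,3.5]]' 30 && python3 -c "
from h import *
wrist('w1')
go([.508,.205,.28],111.3)"
```

```text
t: 1.4
ee_pos: [0.5107, 0.2013, 0.2795]
tcp_rot: [-0.0, -0.181, 0.984, -0.001]
ft_force: [0.7, 0.6, -0.5]
grip_width: 0.409
grip_force: 0.0
shift [ 0.08  0.15 -0.06] wz -0.255518338872335 tooly 111.04 tilt [-9.e-04  6.e-04  1.e+00] t 1.45 [-0.   1.9 -0.8]
```

View pics/w1.png

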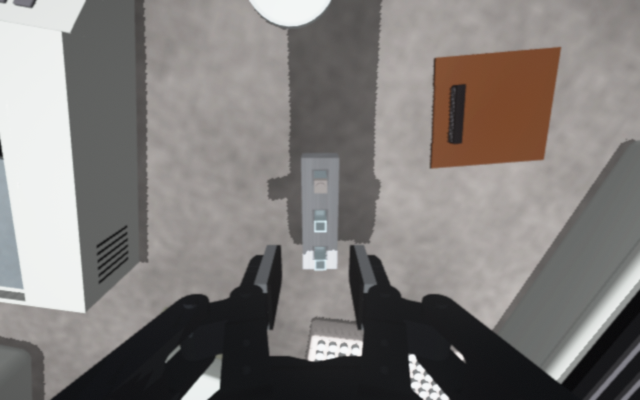

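The stoppered cuvette is at about (320,183), nearest the robot, with open ones at (320,222) and (320,258). The brown decoy is at (495,108). I descend for a closer check.

```bash
python3 -m creep '[[0,0.1,4,0,0,-0.2,3.5],[0,0.1,8,0,0,-0.2,3.5],[0,0.1,9,0,0,-0.2,3.5],[0,0.1,9,0,0,-0.2,3.5]]' && python3 -c "
from h import *
c=wrist('w2')
im=c['color'][:,:,::-1]
cv2.imwrite('pics/w2c.png',np.hstack([cv2.resize(im[120:300,220:420],None,fx=3,fy=3,interpolation=cv2.INTER_CUBIC),]))
go([.508,.205,.19],111.3)"
```

```text
t: 1.95
ee_pos: [0.5077, 0.2075, 0.1901]
tcp_rot: [-0.0, -0.187, 0.982, 0.0]
ft_force: [0.3, 0.6, 0.4]
grip_width: 0.413
grip_force: 0.0
shift [ 0.13 -0.22  0.11] wz 0.2308507883503097 tooly 111.53 tilt [ 1.1e-03 -3.0e-04  1.0e+00] t 2.0 [ 0.8 -0.2  0.8]
```

View pics/w2c.png

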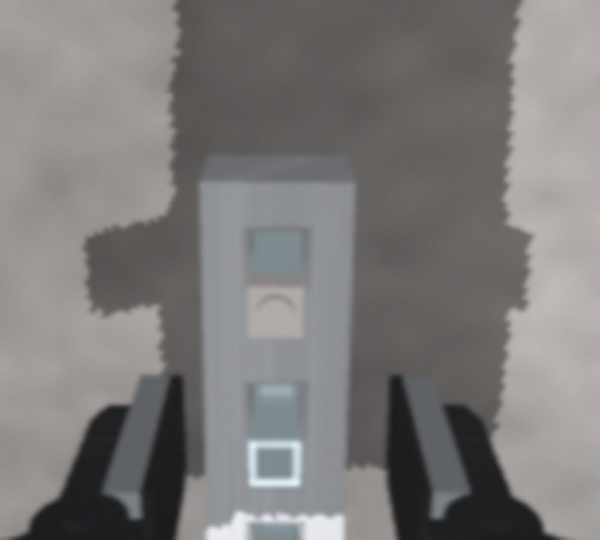

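The crop confirms it: a beige stopper, its top square at crop (247-305, 287-338), standing in the well nearest the robot, with an open cuvette behind it.

```bash
python3 - <<'E'
from h import *
from station import robot,read_camera
for i in range(4): print(robot.observe()["ee_pos"].round(4)); read_camera("wrist")
cs=[]
for n,(x0,x1,y0,y1) in dict(w1=(306,335,165,200),w2=(298,326,200,236)).items():
    c=load(n);im=c["color"].astype(int);m=((im[...,0]-im[...,2])>4)&(im.sum(2)>330)
    k=np.zeros_like(m);k[y0:y1,x0:x1]=1;m=(m&k).astype(np.uint8)
    cn,_=cv2.findContours(m,cv2.RETR_EXTERNAL,cv2.CHAIN_APPROX_NONE);g=max(cn,key=cv2.contourArea)
    M=cv2.moments(m,True);p=np.array([M["m10"],M["m01"]])/M["m00"]
    print(n,m.sum(),p,cv2.boundingRect(g),plane(c,p,.066)); cs.append((c,p))
print(tri([ray(c,p) for c,p in cs]))
c=load("w2");f=lambda x,y:plane(c,(220+x/3,120+y/3),.03)[:2]
L=[f(201,183),f(206,500)];Rr=[f(355,183),f(345,500)]
for a,b in (L,Rr): d=a-b; print(a,b,np.degrees(np.arctan2(d[1],d[0])))
print((L[0]+Rr[0])/2,"width",np.linalg.norm(L[0]-Rr[0]))
for q in ((276,313),):print(plane(c,(220+q[0]/3,120+q[1]/3),.066))
E
```

```text
[0.5084 0.2075 0.1911]
[0.5088 0.2074 0.1916]
[0.5089 0.2073 0.1917]
[0.5089 0.2072 0.1916]
w1 137 [320.10218978 185.59124088] (315, 179, 12, 14) [0.50975154 0.20604835 0.066     ]
w2 311 [311.45016077 221.71061093] (303, 212, 17, 20) [0.50902774 0.20595469 0.066     ]
(array([0.51118085, 0.20670009, 0.06052312]), [np.float64(0.0), np.float64(0.0)])
[0.49854967 0.18123199] [0.58693815 0.21473553] -159.24085003319607
[0.48406469 0.2179522 ] [0.57221688 0.25201474] -158.87316697319864
[0.49130718 0.19959209] width 0.0394738969739058
[0.51068325 0.20700129 0.066     ]
```

```bash
python3 -c "
from h import *
go([.5108,.2070,.111],111.05)"
```

```text
shift [-0.16 -0.08  8.03] wz 0.43074275741416557 tooly 111.48 tilt [ 2.3e-03 -3.0e-04  1.0e+00] t 2.2 [0.  0.  0.9]
```

```bash
python3 -m creep '[[-0.1,-0.1,3,0,0,0.4,3.5],[-0.1,-0.1,6,0,0,0.4,3.5],[-0.1,-0.1,7.5,0,0,0.4,3.5],[-0.1,-0.1,8.0,0,0,0.4,3.5],[-0.1,-0.1,8.0,0,0,0.4,3.5]]' && python3 -c "
from h import *
go([.5108,.2070,.111],111.05)"
```

```text
t: 2.82
ee_pos: [0.5099, 0.2062, 0.1105]
tcp_rot: [0.0, -0.183, 0.983, 0.0]
ft_force: [-0.9, 0.0, 0.6]
grip_width: 0.408
grip_force: 0.0
shift [-0.11  0.04 -0.05] wz 0.019598569167825985 tooly 111.07 tilt [ 8.e-04 -0.e+00  1.e+00] t 2.825 [-0.9  0.   0.6]
```

```bash
python3 -m creep '[[-0.1,0.05,0,0,0,0,2.2],[-0.1,0.05,0,0,0,0,1.6],[-0.1,0.05,0,0,0,0,1.2],[-0.1,0.05,0,0,0,0,1.0],[-0.1,0.05,0,0,0,0,0.9],[-0.1,0.05,0,0,0,0,0.9]]' 35 && python3 -c "
from h import *
go([.5108,.2070,.111],111.05)"
```

```text
t: 3.58
ee_pos: [0.5107, 0.2069, 0.1105]
tcp_rot: [0.001, -0.183, 0.983, 0.0]
ft_force: [-0.2, -1.5, 4.8]
grip_width: 0.138
grip_force: 34.2
shift [-0.01  0.   -0.05] wz 0.014910233531907124 tooly 111.06 tilt [ 0.0011 -0.      1.    ] t 3.575 [-0.2 -1.5  4.8]
```

```bash
python3 -m creep '[[0,0,-1,0,0,0,0.9],[0,0,-3,0,0,0,0.9],[0,0,-7,0,0,0,0.9],[0,0,-12,0,0,0,0.9],[0,0,-17,0,0,0,0.9],[0,0,-17,0,0,0,0.9]]' && python3 -c "
from h import *
go([.543,-.105,.28],103)"
```

```text
t: 4.32
ee_pos: [0.5117, 0.2074, 0.2849]
tcp_rot: [0.004, -0.183, 0.983, 0.001]
ft_force: [0.2, -0.3, -0.7]
grip_width: 0.14
grip_force: 34.5
shift [  8.31 -30.28   0.38] wz 8.067750899783618 tooly 111.07 tilt [ 0.0078 -0.0012  1.    ] t 4.325 [ 0.2 -0.3 -0.7]
```

```bash
python3 -m creep '[[1,-3,0,0,0,1,0.9],[2.5,-8,0,0,0,2.5,0.9],[4,-14,0,0,0,4,0.9],[5.5,-20,0,0,0,6,0.9],[7,-26,0,0,0,8,0.9],[8,-29.5,0,0,0,8,0.9],[8.3,-30.3,0,0,0,8,0.9],[8.3,-30.3,0,0,0,8,0.9],[8.3,-30.3,0,0,0,8,0.9]]' && python3 -c "
from h import *
wrist('w3')
go([.543,-.105,.28],103)"
```

```text
t: 5.45
ee_pos: [0.5417, -0.1039, 0.2795]
tcp_rot: [-0.0, -0.115, 0.993, 0.0]
ft_force: [0.5, 0.3, 0.2]
grip_width: 0.138
grip_force: 34.6
shift [-0.09 -0.14 -0.04] wz 0.22638036562916852 tooly 103.23 tilt [-5.e-04 -8.e-04  1.e+00] t 5.5 [ 0.3 -1.1 -0.1]
```

View pics/w3.png

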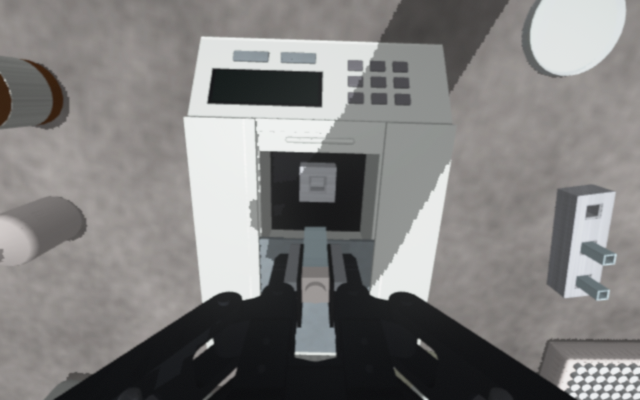

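The open chamber is dark, centred at about (318,190), with the holder and well at (317,183). The held cuvette's underside end is at about (315,228), and the instrument is almost aligned. I take a second, lower view for the height.

```bash
python3 -m creep '[[-0.7,0,2,0,0,0,0.9],[-1.5,0,4.2,0,0,0,0.9],[-1.5,0,4.2,0,0,0,0.9],[-1.5,0,4.2,0,0,0,0.9],[-1.5,0,4.2,0,0,0,0.9]]' && python3 -c "
from h import *
wrist('w4')
go([.543,-.105,.28],103)
a=load('w3')['color'][145:245,250:385,::-1];b=load('w4')['color'][120:245,240:400,::-1]
f=lambda i,k:cv2.resize(i,None,fx=k,fy=k,interpolation=cv2.INTER_CUBIC)
o=np.zeros((600,800,3),np.uint8);A=f(a,3);B=f(b,5)[:, :]
A=f(a[:70,30:105],5);B=f(b[:110,:],3);
o[:350,:375]=A;o[:330,380:380+420]=B[:,30:450];C=f(b[40:90,45:115],5);o[350:600,380:730]=C
cv2.imwrite('pics/m2.png',o)
"
```

```text
t: 6.12
ee_pos: [0.5566, -0.1023, 0.239]
tcp_rot: [0.001, -0.114, 0.993, -0.0]
ft_force: [-0.3, 1.2, 0.1]
grip_width: 0.137
grip_force: 34.6
shift [ 1.38  0.05 -4.11] wz 0.07393856970840318 tooly 103.07 tilt [1.5e-03 3.0e-04 1.0e+00] t 6.175 [ 0.5  0.3 -0.7]
```

View pics/m2.png

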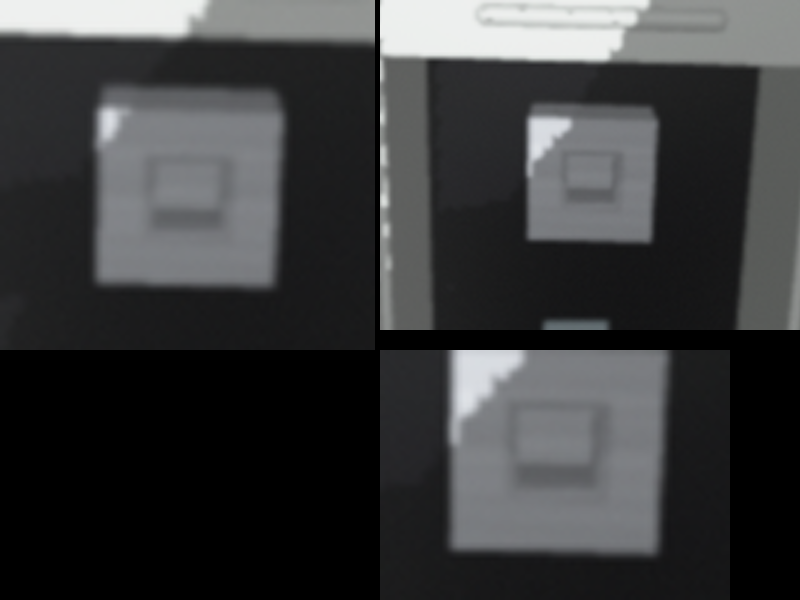

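```bash
python3 - <<'E'
from h import *
w3=load("w3");w4=load("w4")
A=[(280+x/5,145+y/5) for x,y in [(97,107),(284,110),(275,288),(94,284),(190,197)]]
B=[(240+(x-350)/3,120+y/3) for x,y in [(527,116),(658,120),(653,242),(527,240)]]+[(285+(559-380)/5,160+(449-350)/5)]
for a,b in zip(A,B): 
    x,g=tri([ray(w3,a),ray(w4,b)]);print(x.round(4),g[0],plane(w3,a,.052)[:2].round(4),plane(w4,b,.052)[:2].round(4))
for w,Q in((w3,A),(w4,B)):
    q=[plane(w,p,.052)[:2] for p in Q]
    e=[q[3]-q[0],q[2]-q[1]]
    f=[q[0]-q[1],q[3]-q[2]]
    print("ctr",(sum(q[:4])/4).round(4),"side",[np.linalg.norm(v).round(4) for v in e+f],"yaw",[np.degrees(np.arctan2(v[1],v[0])).round(1) for v in e],[np.degrees(np.arctan2(-v[0],v[1])).round(1) for v in f])
q=[plane(w3,p,.106)[:2] for p in[(185,117),(452,126)]];v=q[0]-q[1];print("front edge yaw",np.degrees(np.arctan2(-v[0],v[1])),np.linalg.norm(v))
# held cuvette underside edge in tool frame at z=99mm
T=w4["tool_from_camera"];K=w4["camera_matrix"]
for p in[(304.3,226.7),(326.3,226.7)]:
    d=T[:3,:3]@np.linalg.inv(K)@[*p,1];print(T[:3,3]+d*(.099-T[2,3])/d[2])
E
```

```text
[ 0.5284 -0.1216  0.0614] 0.0001 [ 0.5305 -0.1216] [ 0.5303 -0.1217]
[ 0.5256 -0.0839  0.0375] 0.0001 [ 0.5227 -0.0857] [ 0.5231 -0.0858]
[ 0.5511 -0.0819  0.076 ] 0.0002 [ 0.5589 -0.0783] [ 0.5584 -0.078 ]
[ 0.5591 -0.1147  0.0729] 0.0002 [ 0.5665 -0.1144] [ 0.5662 -0.1141]
[ 0.5425 -0.1001  0.0579] 0.0001 [ 0.5442 -0.0996] [ 0.544  -0.0997]
ctr [ 0.5447 -0.1   ] side [np.float64(0.0367), np.float64(0.0369), np.float64(0.0367), np.float64(0.0368)] yaw [np.float64(11.3), np.float64(11.6)] [np.float64(-167.8), np.float64(-168.2)]
ctr [ 0.5445 -0.0999] side [np.float64(0.0366), np.float64(0.0361), np.float64(0.0367), np.float64(0.0368)] yaw [np.float64(12.1), np.float64(12.3)] [np.float64(-168.7), np.float64(-167.9)]
front edge yaw -168.70840363090701 0.2046200023891338
[ 0.00662415 -0.00575238  0.099     ]
[0.00662132 0.00728416 0.099     ]
```

```bash
python3 -c "
from h import *
go([.545,-.1006,.185],101.8)"
```

```text
shift [1.1  0.43 5.39] wz 1.273938569708406 tooly 103.07 tilt [1.5e-03 3.0e-04 1.0e+00] t 6.175 [ 0.5  0.3 -0.7]
```

```bash
python3 -m creep '[[1.1,0.4,1,0,0,1.3,0.9],[1.1,0.4,2,0,0,1.3,0.9],[1.1,0.4,4,0,0,1.3,0.9],[1.1,0.4,5.4,0,0,1.3,0.9],[1.1,0.4,5.4,0,0,1.3,0.9],[1.1,0.4,5.4,0,0,1.3,0.9],[1.1,0.4,5.4,0,0,1.3,0.9]]' && python3 -c "
from h import *
from station import robot
wrist('w5')
go([.545,-.1006,.151],101.8)"
```

```text
t: 7.05
ee_pos: [0.5452, -0.101, 0.1846]
tcp_rot: [0.001, -0.103, 0.995, -0.0]
ft_force: [0.1, 0.0, -0.6]
grip_width: 0.138
grip_force: 34.6
shift [0.01 0.04 3.35] wz -0.02408053027438939 tooly 101.78 tilt [1.e-03 3.e-04 1.e+00] t 7.1 [-0.4  0.  -0.1]
```

```bash
python3 -m creep '[[0,0.05,1,0,0,0,0.9],[0,0.05,2,0,0,0,0.9],[0,0.05,2.8,0,0,0,0.9],[0,0.05,3.1,0,0,0,0.9],[0,0.05,3.3,0,0,0,0.9],[0,0.05,3.5,0,0,0,0.9],[0,0.05,3.6,0,0,0,0.9],[0,0.05,3.6,0,0,0,0.9]]' && python3 -c "
from h import *
go([.545,-.1006,.133],101.8)"
```

```text
t: 8.1
ee_pos: [0.5447, -0.1004, 0.1479]
tcp_rot: [0.0, -0.103, 0.995, -0.0]
ft_force: [-0.7, 0.3, -0.4]
grip_width: 0.14
grip_force: 34.6
shift [-0.03 -0.02  1.49] wz -0.025200448810352327 tooly 101.77 tilt [-0.e+00  1.e-04  1.e+00] t 8.1 [-0.7  0.3 -0.4]
```

```bash
python3 -m creep '[[0,0,0.3,0,0,0,0.9],[0,0,0.6,0,0,0,0.9],[0,0,0.8,0,0,0,0.9],[0,0,1.0,0,0,0,0.9],[0,0,1.2,0,0,0,0.9],[0,0,1.3,0,0,0,0.9],[0,0,1.3,0,0,0,0.9]]' && python3 -c "
from h import *
go([.545,-.1006,.133],101.8)"
```

```text
t: 8.98
ee_pos: [0.5446, -0.1004, 0.1348]
tcp_rot: [-0.0, -0.103, 0.995, -0.0]
ft_force: [0.1, 0.3, -0.4]
grip_width: 0.14
grip_force: 34.6
shift [-0.03 -0.03  0.18] wz -0.02375652642717796 tooly 101.78 tilt [-2.e-04  0.e+00  1.e+00] t 8.975 [ 0.1  0.3 -0.4]
```

```bash
python3 -m creep '[[0,0,0.05,0,0,0,0.9],[0,0,0.1,0,0,0,0.9],[0,0,0.15,0,0,0,0.9],[0,0,0.2,0,0,0,0.9],[0,0,0.2,0,0,0,0.9]]' && python3 -c "
from h import *
go([.545,-.1006,.133],101.8)"
```

```text
t: 9.6
ee_pos: [0.5446, -0.1004, 0.1328]
tcp_rot: [-0.0, -0.103, 0.995, -0.0]
ft_force: [0.4, -0.6, -0.5]
grip_width: 0.136
grip_force: 34.6
shift [-0.04 -0.03 -0.02] wz -0.025523005699326973 tooly 101.77 tilt [-2.e-04  0.e+00  1.e+00] t 9.6 [ 0.4 -0.6 -0.5]
```

```bash
python3 -m creep '[[0,0,0.03,0,0,0,0.9],[0,0,0.06,0,0,0,0.9],[0,0,0.09,0,0,0,0.9],[0,0,0.09,0,0,0,0.9]]'; python3 -m creep '[[0,0,0.03,0,0,0,0.9],[0,0,0.06,0,0,0,0.9],[0,0,0.09,0,0,0,0.9],[0,0,0.09,0,0,0,0.9]]'
```

```text
t: 10.1
ee_pos: [0.545, -0.1004, 0.1325]
tcp_rot: [0.001, -0.103, 0.995, -0.0]
ft_force: [-0.3, 0.5, 5.9]
grip_width: 0.143
grip_force: 35.3
t: 10.6
ee_pos: [0.5455, -0.1003, 0.1325]
tcp_rot: [0.001, -0.103, 0.995, 0.0]
ft_force: [-2.0, 1.7, 11.1]
grip_width: 0.138
grip_force: 36.1
```

```bash
python3 -m creep '[[0,0,-0.05,0,0,0,0.9],[0,0,-0.05,0,0,0,1.6],[0,0,-0.05,0,0,0,2.4],[0,0,-0.05,0,0,0,3],[0,0,-0.05,0,0,0,3],[0,0,-0.05,0,0,0,3]]' && python3 -m creep '[[0,0,-1.5,0,0,0,3],[0,0,-4,0,0,0,3],[0,0,-8,0,0,0,3],[0,0,-12,0,0,0,2],[1,0,-15,0,0,0,0],[2,0,-15,0,0,0,0],[2,0,-15,0,0,0,0],[2,0,-15,0,0,0,0]]' && python3 -c "
from h import *
c=wrist('w6')
go([.545,-.1006,.283],101.8)
cv2.imwrite('pics/w6c.png',cv2.resize(c['color'][80:330,215:415,::-1],None,fx=2.4,fy=2.4,interpolation=cv2.INTER_CUBIC))"
```

```text
t: 11.35
ee_pos: [0.5446, -0.1004, 0.1315]
tcp_rot: [-0.0, -0.103, 0.995, -0.0]
ft_force: [0.1, -0.8, -0.5]
grip_width: 0.351
grip_force: 0.0
t: 12.35
ee_pos: [0.5248, -0.1041, 0.2808]
tcp_rot: [-0.001, -0.103, 0.995, 0.0]
ft_force: [0.5, -0.6, 0.3]
grip_width: 0.006
grip_force: 0.0
shift [-2.04 -0.06 -0.23] wz -0.004790175855106327 tooly 101.8 tilt [-1.6e-03 -4.0e-04  1.0e+00] t 12.4 [0.2 0.2 1.4]
```

View pics/w6c.png

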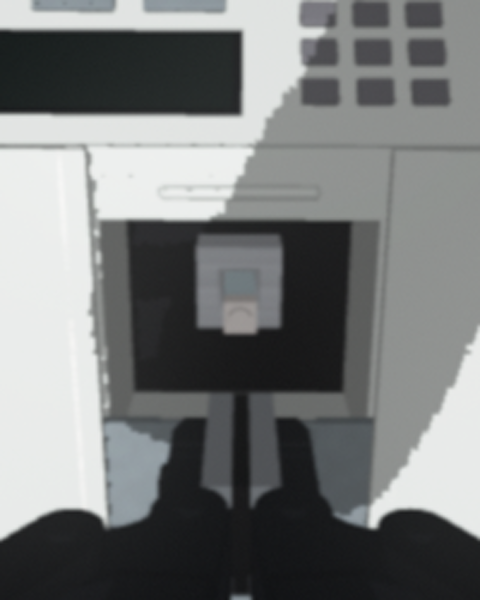

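The cuvette is seated, with its stopper top at crop (240,318) in the holder. The lid nose is at crop row 418, and the ridge slot is at (240,192). Next I view the rib.

```bash
python3 -m creep '[[-4,0,0,0,0,0,0],[-8,0,0,0,0,0,0],[-11.9,0,0,0,0,0,0],[-11.9,0,0,0,0,0,0],[-11.9,0,0,0,0,0,0],[-11.9,0,0,0,0,0,0]]' && python3 -c "
from h import *
wrist('w7')"
python3 -m creep '[[0,0,3,0,0,0,0],[0,0,6,0,0,0,0],[0,0,6,0,0,0,0],[0,0,6,0,0,0,0],[0,0,6,0,0,0,0]]' && python3 -c "
from h import *
b=wrist('w8')['color'][:,:,::-1];a=load('w7')['color'][:,:,::-1]
f=lambda i:cv2.resize(i,None,fx=4,fy=4,interpolation=cv2.INTER_CUBIC)
o=np.zeros((600,800,3),np.uint8)
o[:280]=f(a[110:180,215:415]);o[290:590]=f(b[120:195,215:415]);cv2.imwrite('pics/m3.png',o)
go([.545,-.1006,.283],101.8)"
```

```text
t: 13.15
ee_pos: [0.6408, -0.0809, 0.2817]
tcp_rot: [-0.0, -0.102, 0.995, -0.0]
ft_force: [0.2, 0.3, -0.3]
grip_width: 0.004
grip_force: 0.0
t: 13.82
ee_pos: [0.6421, -0.0805, 0.2235]
tcp_rot: [0.001, -0.103, 0.995, -0.0]
ft_force: [-0.1, 0.4, 0.3]
grip_width: -0.0
grip_force: 0.0
shift [ 9.9  0.  -6. ] wz -0.0295988097082045 tooly 101.77 tilt [2.3e-03 6.0e-04 1.0e+00] t 13.875 [-0.4 -0.   0. ]
```

View pics/m3.png

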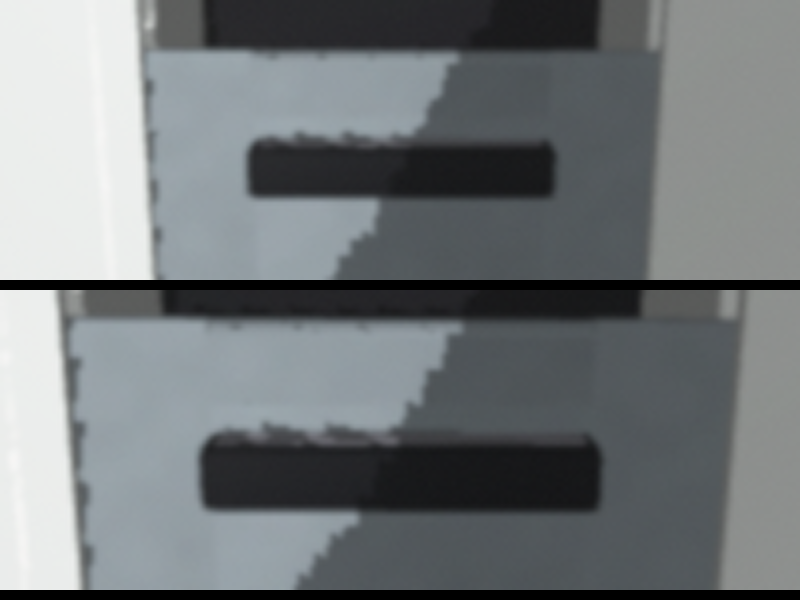

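```bash
python3 - <<'E'
from h import *
w7=load("w7");w8=load("w8")
P=[((277,159.2),(265,175.2)),((353.5,159.2),(365.2,175.2))]
for z,P in((.114,P),(.1,[((252,122.2),(231.5,127.2)),((379.5,122.2),(400,127.2))])):
    for a,b in P: print(tri([ray(w7,a),ray(w8,b)])[0].round(4))
    for w,i in((w7,0),(w8,1)):
        p,q=[plane(w,x[i],z)[:2] for x in P];v=p-q
        print(z,((p+q)/2).round(4),"len",np.linalg.norm(v).round(4),"yaw",np.degrees(np.arctan2(v[0],-v[1])).round(2), "minus", )
# sill front edge ridge slot & end wall in w6
w6=load("w6");g=lambda x,y:(215+x/2.4,80+y/2.4)
for p,z in((g(240,192),.098),(g(240,219),.095),(g(240,418),.1)): print(plane(w6,p,z).round(4))
E
```

```text
[ 0.6136 -0.1161  0.1146]
[ 0.6019 -0.0576  0.1125]
0.114 [ 0.6077 -0.087 ] len 0.0594 yaw 11.68 minus
0.114 [ 0.6076 -0.0871] len 0.0596 yaw 11.75 minus
[ 0.5897 -0.1387  0.1157]
[ 0.5706 -0.0452  0.1123]
0.1 [ 0.5813 -0.092 ] len 0.101 yaw 11.68 minus
0.1 [ 0.5815 -0.0921] len 0.1029 yaw 11.74 minus
[ 0.4951 -0.1097  0.098 ]
[ 0.5051 -0.1076  0.095 ]
[ 0.5795 -0.0921  0.1   ]
```

```bash
python3 -c "
from h import *
go([.6243,-.0835,.1765],101.7)"
```

```text
shift [1.82 0.06 4.67] wz 0.07040119029178982 tooly 101.77 tilt [2.3e-03 6.0e-04 1.0e+00] t 13.875 [-0.4 -0.   0. ]
```

```bash
python3 -m creep '[[1.0,0.05,0,0,0,0,0],[1.8,0.05,0,0,0,0,0],[1.8,0.05,1.5,0,0,0,0],[1.8,0.05,3,0,0,0,0],[1.8,0.05,4,0,0,0,0],[1.8,0.05,4.4,0,0,0,0],[1.8,0.05,4.65,0,0,0,0],[1.8,0.05,4.65,0,0,0,0],[1.8,0.05,4.65,0,0,0,0]]' && python3 -c "
from h import *
go([.6185,-.0848,.1765],101.7)"
```

```text
t: 15.0
ee_pos: [0.624, -0.0834, 0.1755]
tcp_rot: [0.0, -0.103, 0.995, -0.0]
ft_force: [-0.2, -0.9, -0.4]
grip_width: -0.002
grip_force: 0.0
shift [ 0.57 -0.02 -0.1 ] wz 0.0734964698144438 tooly 101.77 tilt [6.e-04 2.e-04 1.e+00] t 15.0 [-0.2 -0.9 -0.4]
```

```bash
python3 -m creep '[[0,-0.02,-0.1,0,0,0,0],[0.2,-0.02,-0.1,0,0,0,0],[0.4,-0.02,-0.1,0,0,0,0],[0.6,-0.02,-0.1,0,0,0,0],[0.8,-0.02,-0.1,0,0,0,0],[1.0,-0.02,-0.1,0,0,0,0],[1.2,-0.02,-0.1,0,0,0,0],[1.4,-0.02,-0.1,0,0,0,0],[1.6,-0.02,-0.1,0,0,0,0]]' && python3 -c "
from h import *
go([.6185,-.0848,.1765],101.7)"
```

```text
t: 16.12
ee_pos: [0.6081, -0.0869, 0.1761]
tcp_rot: [-0.0, -0.103, 0.995, -0.0]
ft_force: [-0.7, -0.2, 0.2]
grip_width: -0.003
grip_force: 0.2
shift [-1.06 -0.01 -0.04] wz 0.07665904515185673 tooly 101.78 tilt [-1.e-04  1.e-04  1.e+00] t 16.125 [-0.7 -0.2  0.2]
```

```bash
python3 -m creep '[[0.3,0,0,0,0,0,0],[0.65,0,0,0,0,0,0],[1.0,0,0,0,0,0,0],[1.4,0,0,0,0,0,0],[1.8,0,0,0,0,0,0],[2.2,0,0,0,0,0,0],[2.6,0,0,0,0,0,0],[3.0,0,0,0,0,0,0],[3.3,0,0,0,0,0,0],[3.6,0,0,0,0,0,0]]' && python3 -c "
from h import *
go([.6185,-.0848,.1765],101.7)
c=wrist('w9');cv2.imwrite('pics/w9.png',cv2.resize(c['color'][100:300,215:415,::-1],None,fx=2.5,fy=2.5))"
```

```text
t: 17.38
ee_pos: [0.5727, -0.0942, 0.1761]
tcp_rot: [-0.0, -0.103, 0.995, -0.0]
ft_force: [0.6, -0.5, 0.3]
grip_width: -0.002
grip_force: 0.2
shift [-4.67 -0.01 -0.04] wz 0.07044321380423924 tooly 101.77 tilt [-1.e-04  0.e+00  1.e+00] t 17.375 [ 0.6 -0.5  0.3]
```

View pics/w9.png

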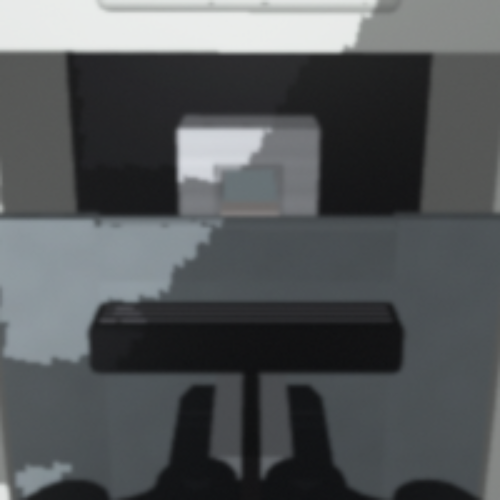

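The rib at crop (247,338) is riding ahead of the fingers at (252,400), square and centred, and the nose at row 213 is passing over the cuvette. I keep pulling.

```bash
python3 -m creep '[[0.3,0,0,0,0,0,0],[0.6,0,0,0,0,0,0],[0.9,0,0,0,0,0,0],[1.2,0,0,0,0,0,0],[1.5,0,0,0,0,0,0],[1.8,0,0,0,0,0,0],[2.1,0,0,0,0,0,0],[2.4,0,0,0,0,0,0],[2.6,0,0,0,0,0,0],[2.8,0,0,0,0,0,0]]' && python3 -c "
from h import *
go([.6185,-.0848,.1765],101.7)"
```

```text
t: 18.68
ee_pos: [0.5454, -0.0999, 0.1761]
tcp_rot: [-0.0, -0.103, 0.995, -0.0]
ft_force: [0.4, -0.3, 0.4]
grip_width: -0.001
grip_force: 0.2
shift [-7.46 -0.01 -0.04] wz 0.07668402279563225 tooly 101.78 tilt [-0.  0.  1.] t 18.675 [ 0.4 -0.3  0.4]
```

```bash
python3 -m creep '[[0.15,0,0,0,0,0,0],[0.3,0,0,0,0,0,0],[0.4,0,0,0,0,0,0],[0.5,0,0,0,0,0,0],[0.6,0,0,0,0,0,0],[0.7,0,0,0,0,0,0]]'; python3 -m creep '[[0.1,0,0,0,0,0,0],[0.2,0,0,0,0,0,0],[0.3,0,0,0,0,0,0],[0.4,0,0,0,0,0,0]]';python3 -m creep '[[0.1,0,0,0,0,0,0],[0.2,0,0,0,0,0,0],[0.3,0,0,0,0,0,0],[0.4,0,0,0,0,0,0]]'
```

```text
t: 19.42
ee_pos: [0.5386, -0.1013, 0.1761]
tcp_rot: [-0.0, -0.103, 0.995, -0.0]
ft_force: [0.0, 0.2, -0.2]
grip_width: -0.002
grip_force: 0.2
t: 19.92
ee_pos: [0.5347, -0.1022, 0.1761]
tcp_rot: [-0.0, -0.103, 0.995, -0.0]
ft_force: [0.1, -0.7, -0.6]
grip_width: 0.002
grip_force: 0.2
t: 20.42
ee_pos: [0.5313, -0.1028, 0.1763]
tcp_rot: [0.001, -0.103, 0.995, -0.0]
ft_force: [4.1, 0.2, -0.4]
grip_width: -0.001
grip_force: 2.1
```

```bash
for i in 1 2 3; do python3 -m creep '[[0.07,0,0,0,0,0,0],[0.14,0,0,0,0,0,0],[0.2,0,0,0,0,0,0],[0.2,0,0,0,0,0,0]]' | grep -E "ee_pos|ft_"; done
```

```text
ee_pos: [0.5296, -0.1032, 0.1765]
ft_force: [5.9, 0.5, -1.4]
ee_pos: [0.5282, -0.1034, 0.1768]
ft_force: [7.3, 0.9, 0.9]
ee_pos: [0.5268, -0.1037, 0.1773]
ft_force: [9.1, 2.1, 0.9]
```

```bash
for i in 1 2 3; do python3 -m creep '[[0.07,0,0.02,0,0,0,0],[0.14,0,0.02,0,0,0,0],[0.2,0,0.02,0,0,0,0],[0.2,0,0.02,0,0,0,0]]' | grep -E "ee_pos|ft_"; done
```

```text
ee_pos: [0.5255, -0.104, 0.1776]
ft_force: [9.8, 2.1, 3.2]
ee_pos: [0.5223, -0.1047, 0.1768]
ft_force: [0.3, -0.1, 1.1]
ee_pos: [0.5205, -0.105, 0.1766]
ft_force: [7.1, 0.9, 3.2]
```

```bash
python3 -m creep '[[0,0,0.02,0,0,0,0],[0,0,0.02,0,0,0,0],[0,0,0.02,0,0,0,0]]' | grep -E "ee_pos|ft_"; for i in 1 2; do python3 -m creep '[[0.07,0,0.0,0,0,0,0],[0.14,0,0.0,0,0,0,0],[0.2,0,0.0,0,0,0,0],[0.2,0,0.0,0,0,0,0]]' | grep -E "ee_pos|ft_"; done
```

```text
ee_pos: [0.5207, -0.105, 0.1765]
ft_force: [7.1, 0.8, 3.6]
ee_pos: [0.5191, -0.1053, 0.1766]
ft_force: [9.7, 1.6, 2.1]
ee_pos: [0.5177, -0.1056, 0.1769]
ft_force: [10.9, 2.0, 2.5]
```

```bash
python3 -m creep '[[-0.15,0,0,0,0,0,0],[-0.3,0,0,0,0,0,0],[-0.45,0,0,0,0,0,0],[-0.6,0,0,0,0,0,0],[-0.75,0,0,0,0,0,0],[-0.9,0,0,0,0,0,0],[-1.05,0,0,0,0,0,0],[-1.3,0,0,0,0,0,0],[-1.6,0,0,0,0,0,0],[-1.9,0,0,0,0,0,0]]' | grep -E "ee_pos|ft_"; python3 -m creep '[[-0.3,0,-1,0,0,0,0],[-0.3,0,-4,0,0,0,0],[-1.3,0,-8,0,0,0,0],[-2.3,0,-10,0,0,0,0],[-2.3,0,-10,0,0,0,0],[-2.3,0,-10,0,0,0,0],[-2.3,0,-10,0,0,0,0]]' && python3 -c "
from h import *
c=wrist('w10');a=c['color'][60:260,195:435,::-1]
cv2.imwrite('pics/w10c.png',cv2.resize(a,None,fx=3,fy=3,interpolation=cv2.INTER_CUBIC))"
```

```text
ee_pos: [0.5337, -0.1024, 0.175]
ft_force: [-0.3, -1.1, -0.1]
t: 26.92
ee_pos: [0.5555, -0.0977, 0.2742]
tcp_rot: [-0.001, -0.102, 0.995, 0.0]
ft_force: [0.5, 1.1, -0.8]
grip_width: 0.002
grip_force: 0.0
```

View pics/w10c.png

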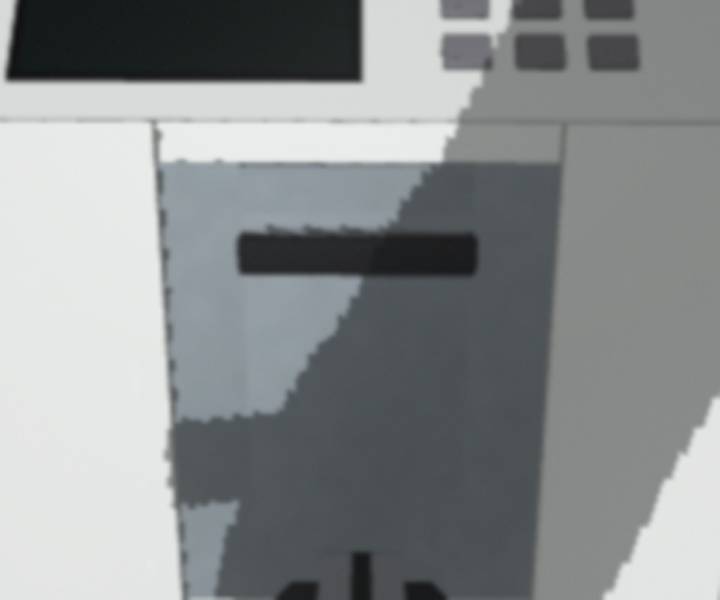

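```bash
python3 - <<'E'
from h import *
w=load("w10");u=np.array([.979,.203]);g=lambda x,y:(195+x/3,60+y/3)
p=lambda q,z:plane(w,g(*q),z)[:2]
n=p((360,163),.1);e=p((360,121),.0995);r=(p((239,274),.114)+p((476,274),.114))/2
print("nose-crease",(n-e)@u*1e3,"(z.106)",(n-p((360,121),.106))@u*1e3,"rib travel",(np.array([.6077,-.0870])-r)@u*1e3,"nose travel",(np.array([.5814,-.0920])-n)@u*1e3,"rib c->nose",(r-n)@u*1e3-5)
w6=load("w6");g6=lambda x,y:(215+x/2.4,80+y/2.4)
# crease and sill edge with lid open
c6=plane(w6,g6(240,147),.0995)[:2];print("crease6-sill",(plane(w6,g6(240,219),.095)[:2]-c6)@u*1e3,"crease shift",(e-c6)*1e3)
v=p((239,274),.114)-p((476,274),.114);print(np.degrees(np.arctan2(v[0],-v[1])))
E
```

```text
nose-crease 10.174117104882619 (z.106) 10.23926400959409 rib travel 94.57609610910289 nose travel 93.75582187685276 rib c->nose 20.94242576774986
crease6-sill 25.81856900458834 crease shift [-0.30041108  0.0182284 ]
11.721222043844575
```

The nose sits 10.2 mm behind the front crease, and the end wall is 10 mm thick, so the lid is home. Travel was 94.6 mm, and the instrument has sprung back to within 0.3 mm of where it was.

```bash
python3 -c "
from station import robot
print(robot.hand_in())"
```

```text
the job is handed in; nothing more can be done
None
```

The cuvette is fully down in the photometer's well, the lid is shut over the ridge and home against the end wall with the gripper clear of it, and the job was handed in at about 27 s.

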